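# Free the windowed cassette from a tight row and load the reader

## Task

Three metal cassettes stand packed side by side in a rack with no room for fingers between them. Nudge the one with the round window on top endways out of the row until it can be gripped, lift it out, and slide it fully home into the reader's opening, lying flat and straight; then let go. Leave the two blank cassettes in their rack and do not disturb the lidded tub.

Things in the scene. Friction and masses are not known exactly. Their poses are not given: they have to be found in the camera images.
- window_cassette: bare aluminium box, 120 long x 42 wide x 50 high (mm), about 0.3 kg, with a round 36 mm black-rimmed window flush in the middle of its top. Origin: centre of its underside, on the worktop; x along its length, y across, z up. Both ends are alike, so either may go into the reader first. Grip it across its 42 mm width. A tall bench instrument stands behind and left of the row.
- blank_a: aluminium cassette of the same size and frame, plain top without a window
- blank_b: aluminium cassette of the same size and frame, plain top without a window
- rack: two fixed upright aluminium angles, 110 long (x), 45 high, 134 between inner faces, each with an 18 mm foot outside; open on top and at both x ends, no floor: cassettes stand on the worktop. Origin: on the worktop midway between; x along the cassettes, -x end nearer the robot, y across. Cassettes stand at x = 0, y = -43, 0, +43 mm in any order, about 1 mm apart, and can slide only along x
- reader: fixed low white housing, 95 deep x 86 wide x 80 high. Origin: on the worktop in the middle of the tunnel mouth, which faces the robot; +x into the tunnel, z up. Tunnel 54 wide, 66 high, no floor (cassette slides on the worktop), rigid stop 50 mm inside; flared lips reach 10 mm in front of the mouth. A cassette fully home has its origin at x = -10 mm, 70 mm of it outside
- tub: loose white tub with a red press lid, 70 mm across, 60 high, behind the work; origin centre of its underside
Mind the look-alikes: they are no part of the job. Leave any green look-alike of the reader alone.

How it is judged:
By the outcome, as a careful person would: the job done as asked, in the order asked, and still so for the second after the job is handed in, with the robot touching nothing.
It also fails if it takes over 66 s, if anything falls off the work surface, if the arm or the gripper's body presses on something with over 40 N, if the wrist force passes 120 N, or if a joint passes its speed limit or range.

## Robot

A 6-joint arm with a two-finger parallel gripper is mounted at the origin on a cart in front of the work surface, level with it; the furniture and walls round the work are solid. World frame = base frame: x ahead of the robot, y to its left, z up, the work surface at z = 0. Lengths are in m, angles in rad, forces in N, time in s.
With the tool pointing down it reaches from about 0.35 to 0.85 m from the base axis. Payload 8.1 kg.
Tool frame: the origin (TCP) lies at the very end of the fingers, on their centre line; the grasp point (between the pads) lies 19 mm behind it; z points along the fingers, y is the direction in which the jaws open and shut (so a half turn about z gives the same grasp; the last joint's range is limited). The gripper opens to 93 mm and grips with 3 to 60 N. Pads are 15 mm wide; open, the fingers measure 128 mm over their backs; the gripper's body (75 mm by 188 mm) begins 65 mm behind the grasp point.
Start: joints at [-1.232, 0.13, 1.488, -0, 1.523, -0.085], TCP at [0.247, -0.547, 0.219] pointing down, gripper open.
Joint ranges: [-2.96, 2.96], [-0.89, 2.26], [0.02, 2.5], [-1.34, 4.48], [0, 2.73], [-2.66, 2.66]. Speed limits (rad/s): [2.39, 2.39, 2.79, 3.14, 3.14, 3.14].

## Interface

Orientations are given as a rotation vector (axis times angle).
In Python, from plant import * gives the robot as it stands.
- The arm moves only by the tool apply_moves, never from a script. Its argument "commands" is one flat list of numbers, 7 for each row, row after row: the shift along the world's x, y, z in cm, then the turn, a rotation vector about the world's x, y, z in rad, then the finger opening in cm, from 0 to 9.3. A call has 1 to 8 rows; each row shifts and turns the pose as measured when the row begins; what a row does not reach is not made up. A row lasts 1/8 s, in which the tool goes at most 62.5 mm and 10.7 degrees, less where a joint would pass 70% of its speed; a pose out of reach is approached as far as the arm can. A call with a gripper value outside its range is refused whole. The fingers move at their own pace and stop on an object; "squeeze" is the grip in N (left out, the last holds). Time passes only in rows, so rows that do not move let the fingers close. It gives the time, the measured TCP pose, the force and the opening at its end, in the units of the state.
- read_state(): the state, without advancing time (a new reading comes with each control period).
- read_camera(name): name is "scene" or "top" or "wrist"; returns (picture, depth): 400x640x3 uint8, blue, green, red; 400x640 float32, m along the optical axis (not along the pixel's ray), 0 where there is no reading.
- camera_model(name): a dict with "intrinsics" (3x3 intrinsics, pixels), "dist_coeffs" ([k1, k2, p1, p2, k3] as OpenCV has them; the pictures are not rectified), "R" (3x3) and "t" (3): a world point X has camera coordinates R X + t. Camera axes: x right, y down, z forward; pixel columns grow to the right and rows downward; lengths in m; the calibration is good to about 2 mm. A picture is of the moment at which its call begins: read the wrist's pose just before it. camera_model takes no time and is no camera call; for the wrist camera it gives the pose at the moment of the call.
- close_job(): hands the job in, once; it reports no verdict.
Trained networks look in the newest picture that a camera, given by its name, has taken for a name from the list of things; names that differ only in an ending like _2 or _b are one class to them, and where a whole thing is asked for, a point or a joint stands for the part that bears it (a point fixed in the world has none). Each returns a list of dicts, best first, with "conf" (0 to 1); they miss things now and then, are a little off and sometimes report something else, mostly with a low value. They report only what shows in the picture. A call takes as long as a camera call. They do not tell look-alikes from the thing itself.
- find_in(query, camera): "point" ([x, y, z] in m, in the coordinates of the camera as it stood for that picture, good to about 4 mm: the middle of the surface that is visible of it).
- cut_out(query, camera): "mask" (400x640 bool, what is visible of it).
- spot_point(query, camera): "point" ([x, y, z] in m, in the coordinates of the camera as it stood for that picture, good to about 4 mm: a listed point, or the origin of a listed thing).
The state is a dict: "t": time; "q": joint angles; "dq": joint speeds; "joint_torque": joint torques, N m; "tool_pos": TCP position; "orientation": TCP orientation; "force": force on the tool from outside, world axes, zero at the start; "wrist_torque": the same for the moment, N m; "opening": finger opening in m.
Only numpy, scipy, OpenCV 4.12 (cv2) and the standard library are available. Lean on these libraries where they do the work, as an engineer would, in place of code of your own. Each camera call takes 0.05 s, during which the arm holds its last target. There are 200 camera calls.

## Working session

There is one attempt and no reset: what is moved stays moved. The work goes in short steps, Python scripts to look and compute and a tool call to move; the robot and the scene stay as the last step left them, time stands still between calls to the robot, and variables do not carry over. Pictures are saved under pics/ and viewed, about 8 in all and at most 12, crops included, and the job is handed in when it is done.

Besides the shell and the picture viewer there is one more tool, called after ">>>" as name(argument=value, ...) on one line, values as JSON. apply_moves: Moves the arm, as the interface text tells. Its arguments: {"type":"object","properties":{"commands":{"type":"array"},"squeeze":{"type":"number"}},"required":["commands"]}

```bash
mkdir -p pics; cat > h.py <<'E'
from plant import *
import numpy as np, cv2
def w(cam,p):
    m=camera_model(cam);return np.array(m["R"]).T@(np.array(p)-np.array(m["t"]))
def cloud(cam,d):
    m=camera_model(cam);K=np.array(m["intrinsics"]);D=np.array(m["dist_coeffs"])
    v,u=np.mgrid[0:400,0:640]
    p=cv2.undistortPoints(np.stack([u,v],-1).reshape(-1,1,2).astype(float),K,D).reshape(400,640,2)
    P=np.dstack([p*d[...,None],d])
    X=(P-np.array(m["t"]))@np.array(m["R"]);X[d==0]=np.nan
    return X
E
python3 - <<'E'
from h import *
for c in ["scene","top"]:
    im,d=read_camera(c);cv2.imwrite(f"pics/{c}0.png",im);np.save(f"pics/{c}0.npy",d)
    for q in ["window_cassette","blank_a","rack","reader","tub"]:
        for r in spot_point(q,c)[:4]: print(c,q,round(r["conf"],2),w(c,r["point"]).round(4))
print(read_state())
E
```

```text
scene window_cassette 0.6 [ 0.6031 -0.1226 -0.0044]
scene blank_a 0.69 [ 0.6076 -0.0767 -0.0033]
scene blank_a 0.6 [ 0.5968 -0.1646 -0.0043]
scene rack 0.63 [ 0.5979 -0.1175 -0.0018]
scene reader 0.88 [ 0.5774 -0.3956 -0.0042]
scene reader 0.69 [ 0.2569 -0.5436 -0.0041]
scene tub 0.65 [ 0.7077 -0.2868 -0.0045]
top window_cassette 0.9 [ 0.6034 -0.1223 -0.0031]
top window_cassette 0.73 [ 0.5812 -0.3981 -0.0012]
top blank_a 0.95 [ 5.978e-01 -1.656e-01  2.000e-04]
top blank_a 0.63 [ 6.074e-01 -8.440e-02 -6.000e-04]
top reader 0.85 [ 5.785e-01 -3.991e-01 -1.000e-04]
top reader 0.84 [ 0.2611 -0.5477 -0.0016]
top tub 0.83 [ 7.114e-01 -2.878e-01 -6.000e-04]
top tub 0.38 [ 0.5994 -0.1674 -0.0011]
{'t': 0.6, 'q': array([-1.23238417e+00,  1.30397863e-01,  1.48817120e+00,  1.65390739e-05,
        1.52299677e+00, -8.53818407e-02]), 'dq': array([-0.00069295, -0.00023362,  0.00132426,  0.00102238,  0.00118283,
       -0.00060788]), 'joint_torque': array([-7.59368395e-04, -5.59413850e+01, -4.91796291e+01,  7.66008929e-02,
        2.30420998e-02, -2.26159545e-05]), 'tool_pos': array([ 0.2467756 , -0.54692354,  0.21865233]), 'orientation': array([3.07130316e+00, 6.60717201e-01, 3.10591827e-05]), 'force': array([ 0.36691881,  0.05417001, -0.63499356]), 'wrist_torque': array([ 0.01003057,  0.00031957, -0.03862545]), 'opening': 0.09294371770890154}
```

View pics/scene0.png

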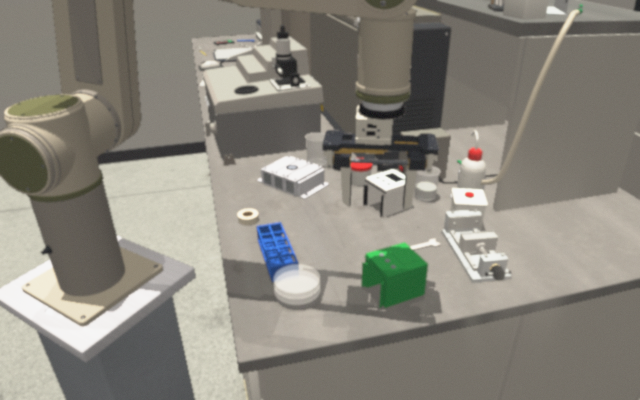

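View pics/top0.png

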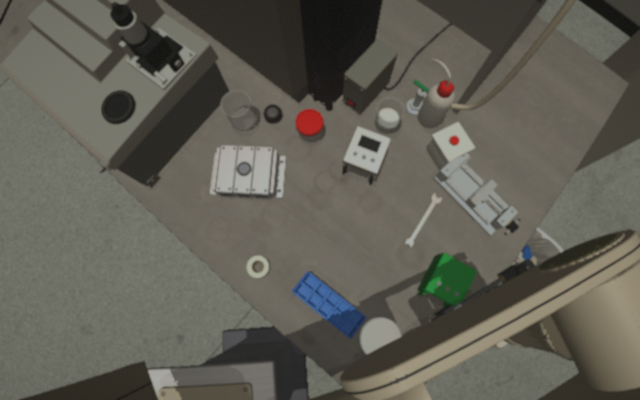

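Top view: the rack is at (245,170). Round-window candidates are the middle cassette at (243,169), the plain blanks either side at about (229,170) and (263,170), and loose round things at (273,114) and (117,107). I choose the middle one. The white reader is at (367,150), the green look-alike at (448,278) and the tub at (310,122). Next I'll check a close crop and work out the geometry.

```bash
python3 - <<'E'
from h import *
im=cv2.imread("pics/top0.png");d=np.load("pics/top0.npy")
cv2.imwrite("pics/crop.png",cv2.resize(im[85:215,190:410],None,fx=3.6,fy=3.6,interpolation=cv2.INTER_CUBIC))
X=cloud("top",d)
def rect(x0,x1,y0,y1,z0,z1):
    m=(X[...,0]>x0)&(X[...,0]<x1)&(X[...,1]>y0)&(X[...,1]<y1)&(X[...,2]>z0)&(X[...,2]<z1)
    P=X[m];r=cv2.minAreaRect((P[:,:2]*1000).astype(np.float32));print(m.sum(),r,np.median(P[:,2]));return m
t=(X[...,0]>.4)&(X[...,0]<.7)&(X[...,1]>-.3)&(X[...,1]<.0)&(abs(X[...,2])<.015);print("table z",np.median(X[t][:,2]))
rect(.5,.7,-.23,-.03,.042,.06)
rect(.5,.75,-.5,-.32,.07,.09)
rect(.64,.8,-.34,-.23,.05,.08)
# window: dark pixels on the rack top
g=im.max(2);m=(X[...,0]>.55)&(X[...,0]<.66)&(X[...,1]>-.2)&(X[...,1]<-.05)&(X[...,2]>.042)&(X[...,2]<.06)&(g<110)
print("win",m.sum(),X[m].mean(0))
# tall things near
for z in (.1,.2,.3):
  m=(X[...,2]>z)&(X[...,0]>.3)&(X[...,0]<1.1)&(X[...,1]>-.6)&(X[...,1]<.5)
  m&=(X[...,1]>-.35)
  H,xe,ye=np.histogram2d(X[m][:,0],X[m][:,1],bins=[np.arange(.3,1.15,.05),np.arange(-.35,.55,.05)])
  print(z,"cols y from -.35, rows x from .3");print((H>8).astype(int))
E
```

```text
table z -0.00015128407503392657
2710 ((605.0768432617188, -123.047607421875), (149.94293212890625, 118.93986511230469), 82.08537292480469) 0.04942517672944227
1531 ((662.4231567382812, -437.637451171875), (102.66238403320312, 201.95199584960938), 71.97213745117188) 0.08003794929430641
749 ((739.6519775390625, -295.7078552246094), (122.99539184570312, 90.18370819091797), 8.23571491241455) 0.05873227415960838
win 84 [ 0.60475759 -0.1223315   0.05103167]
0.1 cols y from -.35, rows x from .3
[[0 0 0 0 0 0 0 0 0 0 0 0 0 0 0 0 0]
 [0 0 0 0 0 0 0 0 0 0 0 0 0 0 0 0 0]
 [0 0 0 0 0 0 0 0 0 0 0 0 0 0 0 0 0]
 [0 0 0 0 0 0 0 0 0 0 0 0 0 0 0 0 0]
 [0 0 0 0 0 0 0 0 0 0 0 0 0 0 0 0 0]
 [0 0 0 0 0 0 0 0 0 1 0 0 0 0 0 0 0]
 [0 0 0 0 0 0 0 0 1 1 1 0 0 0 0 0 0]
 [0 0 0 0 0 0 0 1 1 1 1 1 0 0 0 0 0]
 [0 0 0 0 0 0 1 1 1 1 1 1 1 0 0 0 0]
 [1 1 1 0 0 1 1 1 1 1 1 1 1 1 1 0 0]
 [0 1 1 1 0 1 1 1 1 1 1 1 1 1 1 1 0]
 [0 0 0 1 1 1 1 1 1 1 1 1 1 1 1 1 0]
 [0 0 0 0 1 1 1 1 1 1 1 1 1 1 1 0 0]
 [0 0 0 0 0 1 1 0 0 0 0 1 1 1 0 0 0]
 [0 0 0 0 0 0 1 1 0 0 0 0 0 0 0 0 0]
 [0 0 0 0 0 0 0 1 0 0 0 0 0 0 0 0 0]]
0.2 cols y fro
[... 545 characters left out ...]
0 0 0 0 0 0 0 0 0 0 0 0 0 0 0 0]
 [0 0 0 0 0 0 0 0 0 0 0 0 0 0 0 0 0]]
0.3 cols y from -.35, rows x from .3
[[0 0 0 0 0 0 0 0 0 0 0 0 0 0 0 0 0]
 [0 0 0 0 0 0 0 0 0 0 0 0 0 0 0 0 0]
 [0 0 0 0 0 0 0 0 0 0 0 0 0 0 0 0 0]
 [0 0 0 0 0 0 0 0 0 0 0 0 0 0 0 0 0]
 [0 0 0 0 0 0 0 0 0 0 0 0 0 0 0 0 0]
 [0 0 0 0 0 0 0 0 0 0 0 0 0 0 0 0 0]
 [0 0 0 0 0 0 0 0 0 0 0 0 0 0 0 0 0]
 [0 0 0 0 0 0 0 0 0 0 0 0 0 0 0 0 0]
 [0 0 0 0 0 0 0 0 0 0 0 0 0 0 0 0 0]
 [1 1 1 0 0 0 1 1 1 0 0 0 0 0 0 0 0]
 [0 1 1 1 0 0 1 1 1 0 0 0 0 0 0 0 0]
 [0 0 0 1 0 0 0 0 1 0 0 0 0 0 0 0 0]
 [0 0 0 0 0 0 0 0 1 1 0 0 0 0 0 0 0]
 [0 0 0 0 0 0 0 0 0 0 0 0 0 0 0 0 0]
 [0 0 0 0 0 0 0 0 0 0 0 0 0 0 0 0 0]
 [0 0 0 0 0 0 0 0 0 0 0 0 0 0 0 0 0]]
```

View pics/crop.png

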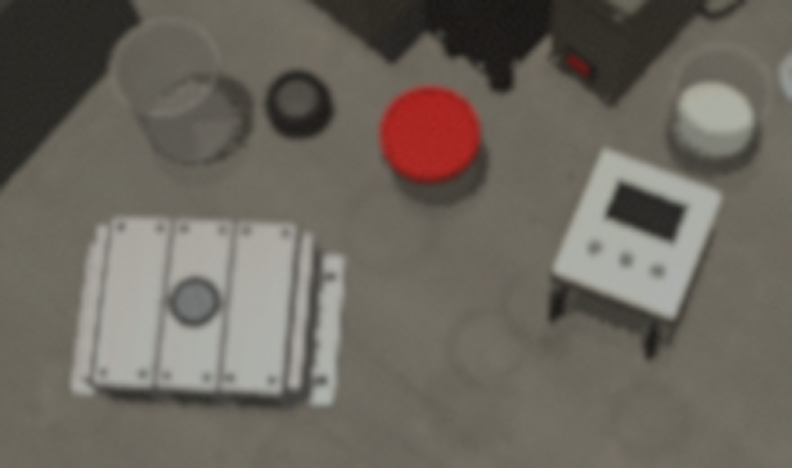

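The crop shows that the middle cassette alone bears the round window (195,300). A glass beaker stands close behind it at crop (185,100), so I'll pull the cassette toward the robot with a tilted tool. Now the reader and beaker geometry.

```bash
python3 - <<'E'
from h import *
d=np.load("pics/top0.npy")
X=cloud("top",d)
def px(u,v): return X[v-2:v+3,u-2:u+3].reshape(-1,3)
def cr(a,b): return int(190+a/3.6),int(85+b/3.6)
for n,p in dict(beakrim=(165,60),beakL=(115,75),beakbase=(195,135),beakfront=(195,160),front2=(195,175),black=(297,97),lid=(430,135)).items():
    P=px(*cr(*p));print(n,np.nanmedian(P,0).round(3),np.nanmin(P[:,2]).round(3),np.nanmax(P[:,2]).round(3))
m=np.zeros((400,640),np.uint8)
us=[cr(*p) for p in [(595,140),(735,190),(690,330),(540,280)]]
cv2.fillPoly(m,[np.array(us)],1)
m=(m>0)&(X[...,2]>.072)&(X[...,2]<.09)
r=cv2.minAreaRect((X[m][:,:2]*1000).astype(np.float32));print("reader",m.sum(),r,np.median(X[m][:,2]))
print(cv2.boxPoints(r))
# beaker points in tall height from scene camera
Xs=cloud("scene",np.load("pics/scene0.npy"))
for n,Y in (("top",X),("scene",Xs)):
    q=(Y[...,0]>.68)&(Y[...,0]<.83)&(Y[...,1]>-.2)&(Y[...,1]<-.04)&(Y[...,2]>.015)&(Y[...,2]<.3)
    P=Y[q];print(n,len(P),P.min(0).round(3) if len(P) else 0,P.max(0).round(3) if len(P) else 0)
# rack cassette top edges: side far/near line fit
q=(X[...,0]>.5)&(X[...,0]<.72)&(X[...,1]>-.2)&(X[...,1]<-.05)&(X[...,2]>.046)&(X[...,2]<.056)
P=X[q]
r=cv2.minAreaRect((P[:,:2]*1000).astype(np.float32));print(r)
m=camera_model("wrist");s=read_state();print(m["intrinsics"],(np.array(m["R"])).round(3), (-np.array(m["R"]).T@m["t"]-s["tool_pos"]).round(4))
E
```

```text
beakrim [ 0.791 -0.105  0.047] 0.031 0.06
beakL [ 0.765 -0.081  0.079] -0.001 0.092
beakbase [ 0.73  -0.127  0.048] 0.035 0.058
beakfront [ 0.728 -0.12   0.012] -0.002 0.028
front2 [ 0.721 -0.117 -0.   ] -0.003 0.004
black [ 0.767 -0.196  0.02 ] 0.016 0.022
lid [ 0.71  -0.29   0.058] 0.055 0.061
reader 1377 ((618.1113891601562, -420.88226318359375), (87.05620574951172, 95.3738784790039), 62.39918899536133) 0.08010777670072697
[[ 555.68445 -437.36295]
 [ 640.20447 -481.5505 ]
 [ 680.5383  -404.40158]
 [ 596.0183  -360.21402]]
top 2904 [ 0.725 -0.2    0.015] [ 0.83  -0.04   0.298]
scene 1779 [ 0.716 -0.2    0.015] [ 0.83  -0.04   0.298]
((605.044189453125, -123.98048400878906), (147.23965454101562, 118.46226501464844), 82.23896789550781)
[[321.91679947   0.         323.99358628]
 [  0.         321.91679947 206.11604976]
 [  0.           0.           1.        ]] [[ 0.41  -0.912 -0.001]
 [-0.883 -0.397  0.251]
 [-0.229 -0.102 -0.968]] [0.063  0.0288 0.1666]
```

>>> apply_moves(commands=[3.5,4.6,0.5,0,0,-0.07,0,3.5,4.6,0.5,0,0,-0.07,0,3.5,4.6,0.5,0,0,-0.07,0,3.5,4.6,0.5,0,0,-0.07,0,3.5,4.6,0.5,0,0,-0.07,0,3.5,4.6,0.5,0,0,-0.07,0,3.5,4.6,0.5,0,0,-0.07,0,3.5,4.6,0.5,0,0,-0.07,0], squeeze=25)

```text
t: 1.6
tool_pos: [0.5308, -0.17, 0.2603]
orientation: [3.13, -0.255, 0.004]
force: [-0.1, -0.3, 0.4]
opening: 0.0176
```

```bash
python3 - <<'E'
from h import *
s=read_state();print(s["tool_pos"],s["orientation"])
im,d=read_camera("wrist");cv2.imwrite("pics/w1.png",im);np.save("pics/w1.npy",d)
X=cloud("wrist",d)
for q in ["window_cassette","blank_a"]:
    for r in spot_point(q,"wrist")[:3]: print(q,round(r["conf"],2),w("wrist",r["point"]).round(4))
q=(X[...,0]>.5)&(X[...,0]<.72)&(X[...,1]>-.22)&(X[...,1]<-.02)&(X[...,2]>.046)&(X[...,2]<.056)
r=cv2.minAreaRect((X[q][:,:2]*1000).astype(np.float32));print(r, np.median(X[q][:,2]))
g=im.max(2);m=q&(g<100)&(abs(X[...,0]-.605)<.025)&(abs(X[...,1]+.123)<.025)
print("win",m.sum(),X[m].mean(0))
# window edge seams: dark pixels on top plane, fit
# instrument & beaker
T=cloud("top",np.load("pics/top0.npy"))
for n,Y in (("top0",T),("wrist",X)):
    q=(Y[...,2]>.06)&(Y[...,0]>.5)&(Y[...,0]<.9)&(Y[...,1]>-.16)&(Y[...,1]<.3)&(Y[...,2]<.35)
    P=Y[q]
    for a in (-.02,):
        I=P[P[:,1]>a]; 
        if len(I): k=np.argsort(I[:,0]+I[:,1])[:40]; print(n,"instr x+y min",np.percentile(I[:,0]+I[:,1],[0,1,3]),I[k][::8].round(3))
    B=P[(P[:,1]<-.04)&(P[:,0]>.7)&(P[:,0]<.8)]
    if len(B): print(n,"beak",np.percentile(B[:,0],[0,2,5]),B[:,1].min(),B[:,1].max(),np.percentile(B[:,2],[50,90,99]))
E
```

```text
[ 0.53082406 -0.17001298  0.26026108] [ 3.12955681 -0.2546808   0.00401224]
window_cassette 0.58 [ 6.044e-01 -1.192e-01  5.000e-04]
blank_a 0.61 [ 6.128e-01 -7.850e-02  2.000e-04]
blank_a 0.57 [ 0.5965 -0.1625 -0.0043]
((608.1046752929688, -115.29875946044922), (149.5500030517578, 120.77389526367188), 82.19380187988281) 0.05151519793580932
win 324 [ 0.60715405 -0.1172468   0.05210193]
top0 instr x+y min [0.69149005 0.71496419 0.71924163] [[ 0.711 -0.019  0.291]
 [ 0.72  -0.02   0.294]
 [ 0.72  -0.015  0.295]
 [ 0.725 -0.014  0.294]
 [ 0.611  0.101  0.181]]
top0 beak [0.72543995 0.72809269 0.73011409] -0.15225487519627792 -0.04001579050493429 [0.10574568 0.21814078 0.23136463]
wrist instr x+y min [0.72345667 0.7269842  0.72862157] [[0.643 0.08  0.184]
 [0.645 0.08  0.183]
 [0.671 0.054 0.184]
 [0.665 0.06  0.183]
 [0.657 0.068 0.184]]
wrist beak [0.72629599 0.72751125 0.72811046] -0.12957363108697195 -0.08427411888329125 [0.07627575 0.09229454 0.0933998 ]
```

View pics/w1.png

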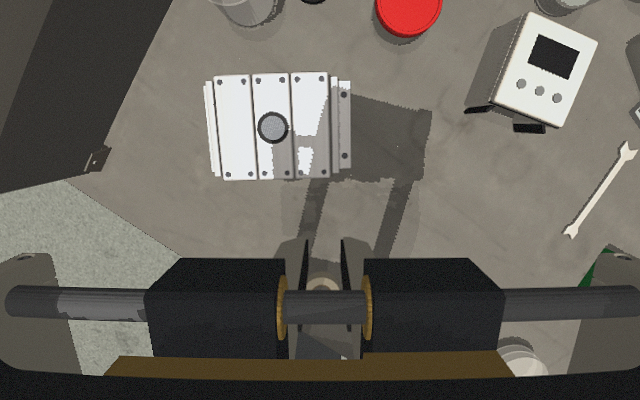

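The wrist view confirms the window is on the middle cassette (273,127), with the beaker at (245,5) and the instrument to the left. The wrist's y is 5 mm off the top camera's, possibly because the arm was still settling, so I'll re-measure with the arm at rest.

```bash
python3 - <<'E'
from h import *
for i in range(2):
    s=read_state();print(s["tool_pos"],s["dq"].round(3),s["opening"])
    im,d=read_camera("wrist")
    X=cloud("wrist",d)
    q=(X[...,0]>.5)&(X[...,0]<.72)&(X[...,1]>-.22)&(X[...,1]<-.02)&(X[...,2]>.046)&(X[...,2]<.056)
    r=cv2.minAreaRect((X[q][:,:2]*1000).astype(np.float32));print(r)
    m=q&(im.max(2)<100)&(abs(X[...,0]-.605)<.03)&(abs(X[...,1]+.12)<.03)
    print("win",m.sum(),X[m].mean(0))
im,d=read_camera("scene");X=cloud("scene",d)
q=(X[...,0]>.5)&(X[...,0]<.72)&(X[...,1]>-.22)&(X[...,1]<-.02)&(X[...,2]>.045)&(X[...,2]<.058)
print("scene",cv2.minAreaRect((X[q][:,:2]*1000).astype(np.float32)))
# where top/scene see the tool: tip visible? wrist-projected tip
m=camera_model("wrist");print(cv2.projectPoints(s["tool_pos"].reshape(1,3),cv2.Rodrigues(np.array(m["R"]))[0],np.array(m["t"]),np.array(m["intrinsics"]),np.array(m["dist_coeffs"]))[0])
E
```

```text
[ 0.53113118 -0.16930249  0.26007411] [-0.066 -0.009  0.024 -0.022  0.003 -0.051] 0.0055431781851983785
((602.8873901367188, -123.77025604248047), (148.1478271484375, 120.9827880859375), 81.77445220947266)
win 359 [ 0.60228009 -0.12383227  0.0504515 ]
[ 0.53018021 -0.17083265  0.25978295] [-0.048 -0.007  0.017 -0.008  0.    -0.011] 0.0027079386445048024
((603.4740600585938, -123.27674865722656), (147.91748046875, 120.79167938232422), 81.9969711303711)
win 357 [ 0.60303556 -0.12337937  0.05056988]
scene ((626.9415893554688, -125.87566375732422), (127.51006317138672, 180.76669311523438), 83.54299926757812)
[[[321.42956738 250.15018513]]]
```

>>> apply_moves(commands=[4,0.9,-1.5,-0.009,-0.065,0.006,0,4,0.9,-1.5,-0.009,-0.065,0.006,0,4,0.9,-1.5,-0.009,-0.065,0.006,0,4,0.9,-1.5,-0.009,-0.065,0.006,0,0,0,0,0,0,0,0])

```text
t: 2.52
tool_pos: [0.6893, -0.1466, 0.1975]
orientation: [3.084, -0.228, 0.42]
force: [-1.3, 1.4, -0.4]
opening: 0.0005
```

>>> apply_moves(commands=[0.1,1.2,-4,0,0,0,0,0,0,-4,0,0,0,0,0,0,-3,0,0,0,0,0,0,0,0,0,0,0])

```text
t: 3.02
tool_pos: [0.6868, -0.1428, 0.0882]
orientation: [3.08, -0.239, 0.419]
force: [-0.8, -0.4, -0.5]
opening: 0.0003
```

>>> apply_moves(commands=[0.3,0.8,0,0,0,0,0,0,0,0,0,0,0,0])

```text
t: 3.28
tool_pos: [0.6913, -0.1367, 0.0925]
orientation: [3.077, -0.242, 0.425]
force: [0.4, -0.4, -0.2]
opening: 0.0006
```

```bash
python3 - <<'E'
from h import *
im,d=read_camera("wrist");s=read_state();print(s["tool_pos"],s["orientation"])
im,d=read_camera("wrist");cv2.imwrite("pics/w2.png",im)
X=cloud("wrist",d)
q=(X[...,0]>.5)&(X[...,0]<.72)&(X[...,1]>-.22)&(X[...,1]<-.02)&(X[...,2]>.046)&(X[...,2]<.056)
print(q.sum(),cv2.minAreaRect((X[q][:,:2]*1000).astype(np.float32)))
E
```

```text
[ 0.69159999 -0.13706964  0.09296088] [ 3.07648788 -0.24166721  0.42623883]
202 ((625.3163452148438, -126.22845458984375), (5.548264980316162, 22.73188018798828), 81.0085678100586)
```

View pics/w2.png

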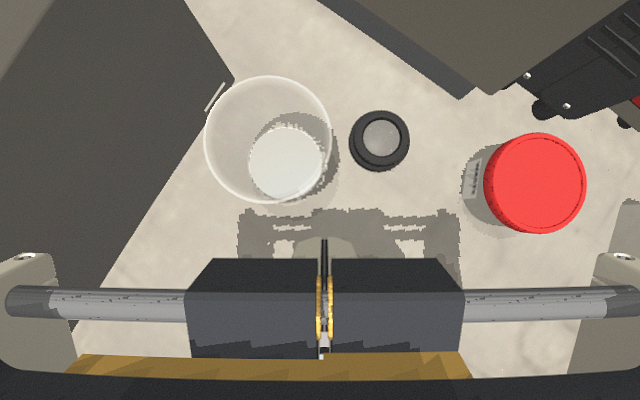

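Wrist view: the fingertips (323,240) hang behind the row, clear of the beaker (265,140), the tub (535,185) and the instrument. I'll descend.

>>> apply_moves(commands=[0,0.2,-3.2,0,0,0,0,0,0,-2.5,0,0,0,0,0,0,-0.3,0,0,0,0])

```text
t: 3.75
tool_pos: [0.6946, -0.1356, 0.0367]
orientation: [3.074, -0.24, 0.437]
force: [-1.0, -0.7, 0.2]
opening: 0.0007
```

>>> apply_moves(commands=[-1,0.14,0,0,0,0,0,-1,0.14,0,0,0,0,0,-1,0.14,0,0,0,0,0])

```text
t: 4.12
tool_pos: [0.6658, -0.1319, 0.041]
orientation: [3.071, -0.239, 0.446]
force: [2.3, -1.1, -0.3]
opening: 0.0002
```

>>> apply_moves(commands=[-1,0.1,-0.5,0,0,0,0,-1,0.12,-0.2,0,0,0,0,-1,0.14,0,0,0,0,0])

```text
t: 4.5
tool_pos: [0.6406, -0.1295, 0.0418]
orientation: [3.065, -0.239, 0.471]
force: [1.9, -0.4, 1.4]
opening: 0.0006
```

>>> apply_moves(commands=[-1,0.2,-0.5,0,0.02,0,0,-1,0.18,-0.3,0,0.02,0,0,0,0,0,0,0,0,0])

```text
t: 4.88
tool_pos: [0.6263, -0.1277, 0.0417]
orientation: [3.064, -0.238, 0.433]
force: [-0.3, 0.2, -1.0]
opening: 0.0002
```

```bash
python3 - <<'E'
from h import *
im,d=read_camera("top");s=read_state();print(s["tool_pos"],s["orientation"],s["force"])
cv2.imwrite("pics/t2.png",cv2.resize(im[100:230,170:390],None,fx=3.6,fy=3.6,interpolation=cv2.INTER_CUBIC))
for q in ["window_cassette","blank_a"]:
    for r in spot_point(q,"top")[:3]: print(q,round(r["conf"],2),w("top",r["point"]).round(4))
E
```

```text
[ 0.62618475 -0.12766532  0.04138143] [ 3.06396136 -0.23751224  0.43250358] [ 0.26067385 -0.3565011   1.06398914]
window_cassette 0.85 [ 0.5568 -0.1151 -0.002 ]
blank_a 0.89 [ 0.5973 -0.1663  0.0007]
blank_a 0.72 [ 6.098e-01 -7.970e-02 -6.000e-04]
```

View pics/t2.png

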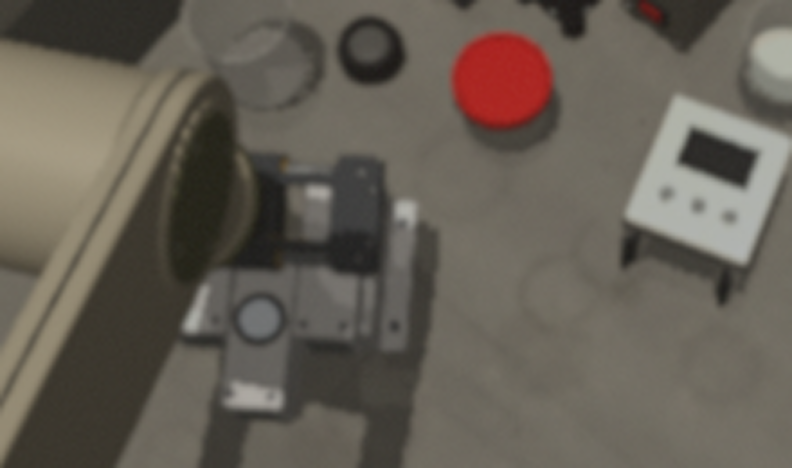

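The window cassette (260,318 in the crop) now sticks out about 48 mm toward the robot, and the blanks haven't moved. I'll back off, raise, remove the tilt, and go over the protruding end.

>>> apply_moves(commands=[0.8,-0.1,1,0,0,0,0,0,0,5,0,0,0,0,0,0,5.5,0,0,0,0,-3.5,0.5,1,0.013,0.09,0,4,-4,0.6,0,0.013,0.09,0,7,-4,0.6,0,0.013,0.09,0,7,0,0,0,0,0,0,7])

```text
t: 5.9
tool_pos: [0.5136, -0.1106, 0.1682]
orientation: [3.115, -0.239, -0.016]
force: [-0.5, -0.5, -0.7]
opening: 0.0357
```

```bash
cat >> h.py <<'E'
from scipy.spatial.transform import Rotation as Ro
def tool():
    s=read_state();R=Ro.from_rotvec(s["orientation"]).as_matrix()
    print("tcp",s["tool_pos"].round(4),"yaw",np.degrees(np.arctan2(R[1,0],R[0,0])).round(2),"z",R[:,2].round(3),"f",s["force"].round(1),"op",round(s["opening"],4),"t",s["t"]);return s
E
python3 - <<'E'
from h import *
im,d=read_camera("wrist")
tool();im,d=read_camera("wrist");cv2.imwrite("pics/w3.png",im)
X=cloud("wrist",d)
q=(X[...,2]>.045)&(X[...,2]<.056)&(X[...,0]<.538)&(X[...,0]>.47)&(abs(X[...,1]+.11)<.05)
print(q.sum(),cv2.minAreaRect((X[q][:,:2]*1000).astype(np.float32)))
g=im.max(2);q=(X[...,2]>.045)&(X[...,2]<.056)&(np.hypot(X[...,0]-.557,X[...,1]+.1155)<.03)&(g<100)
print("win",q.sum(),X[q].mean(0))
for r in spot_point("window_cassette","wrist")[:3]: print(round(r["conf"],2),w("wrist",r["point"]).round(4))
E
```

```text
tcp [ 0.5145 -0.1108  0.1682] yaw -8.79 z [-0.01  -0.017 -1.   ] f [-0.2 -1.   0.3] op 0.0403 t 5.95
2000 ((518.2579345703125, -110.54044342041016), (40.80642318725586, 46.16825485229492), 80.64389038085938)
win 658 [ 0.55617461 -0.1167401   0.05073793]
0.76 [ 0.5517 -0.1137  0.0029]
```

>>> apply_moves(commands=[0,0,-4,0.017,-0.01,0.01,7,0,0,-3,0,0,0,7,0,0,0,0,0,0,7])

```text
t: 6.42
tool_pos: [0.5171, -0.1112, 0.0968]
orientation: [3.133, -0.224, 0.009]
force: [0.4, -0.2, 0.2]
opening: 0.0694
```

>>> apply_moves(commands=[-0.2,0.05,-4,0,0,0,7,0,0,-3,0,0,0,7,0,0,-1,0,0,0,7,0,0,0,0,0,0,7])

```text
t: 6.92
tool_pos: [0.5203, -0.1121, 0.0209]
orientation: [3.131, -0.224, 0.023]
force: [-0.3, 0.6, -0.6]
opening: 0.07
```

>>> apply_moves(commands=[-0.5,0.07,-0.9,0,0.01,0,7,0,0,0,0,0,0,3.5,0,0,0,0,0,0,3.5,0,0,0,0,0,0,3.5,0,0,0,0,0,0,3.5,0,0,0,0,0,0,3.5], squeeze=40)

```text
t: 7.68
tool_pos: [0.5181, -0.1121, 0.0154]
orientation: [3.129, -0.224, 0.016]
force: [0.7, -0.2, -1.6]
opening: 0.0417
```

>>> apply_moves(commands=[0,0,1,0,0,0,3.5,0,0,2,0,0,0,3.5,0,0,3,0,0,0,3.5,0,0,4,0,0,0,3.5,0,0,0,0,0,0,3.5])

```text
t: 8.3
tool_pos: [0.5152, -0.1115, 0.1178]
orientation: [3.13, -0.224, 0.008]
force: [-0.5, 0.8, -2.9]
opening: 0.0417
```

```bash
python3 - <<'E'
from h import *
im,d=read_camera("top");s=tool()
cv2.imwrite("pics/t3.png",cv2.resize(im[100:230,170:390],None,fx=3.6,fy=3.6,interpolation=cv2.INTER_CUBIC))
im,d=read_camera("wrist")
tool();im,d=read_camera("wrist");
X=cloud("wrist",d)
q=(abs(X[...,2]-(s["tool_pos"][2]+.036))<.02)&(X[...,0]>.52)&(X[...,0]<.66)&(abs(X[...,1]+.12)<.05)
print(q.sum(),cv2.minAreaRect((X[q][:,:2]*1000).astype(np.float32)),np.percentile(X[q][:,2],[2,50,98]))
P=X[q];A=np.c_[P[:,:2]-P[:,:2].mean(0),np.ones(len(P))];print("plane slope",np.linalg.lstsq(A,P[:,2],rcond=None)[0])
g=im.max(2);q&=(np.hypot(X[...,0]-.557,X[...,1]+.1165)<.03)&(g<100)
print("win",q.sum(),X[q].mean(0))
E
```

```text
tcp [ 0.5136 -0.111   0.1152] yaw -8.18 z [ 0.001 -0.003 -1.   ] f [ 0.2  0.5 -4.1] op 0.0418 t 8.35
tcp [ 0.5124 -0.1106  0.1134] yaw -8.19 z [-0.002 -0.002 -1.   ] f [-0.4  0.2 -5.1] op 0.0418 t 8.4
22621 ((563.5648803710938, -109.68516540527344), (57.10256576538086, 91.89537048339844), 81.61963653564453) [0.14377582 0.14671066 0.1591668 ]
plane slope [-0.03329758  0.04270883  0.1470719 ]
win 2389 [ 0.54965241 -0.11533152  0.14753429]
```

View pics/t3.png

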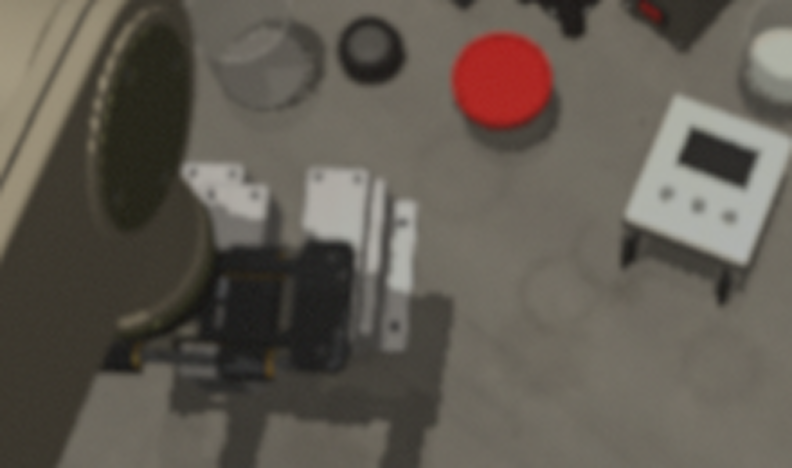

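Lifted cleanly, with the blanks still in place. Now to the front of the reader.

>>> apply_moves(commands=[-1.1,-4.5,0.3,0,0,-0.07,3.5,-1.1,-4.5,0,0,0,-0.07,3.5,-1.1,-4.5,0,0,0,-0.07,3.5,-1.1,-4.5,0,0,0,-0.07,3.5,-1.1,-4.5,0,0,0,-0.06,3.5,0,0,0,0,0,0,3.5,0,0,0,0,0,0,3.5])

```text
t: 9.32
tool_pos: [0.4457, -0.3349, 0.0986]
orientation: [-3.036, 0.761, 0.041]
force: [-0.8, -0.9, -4.2]
opening: 0.0417
```

```bash
python3 - <<'E'
from h import *
read_camera("wrist")
s=tool();im,d=read_camera("wrist");tool()
X=cloud("wrist",d);z=s["tool_pos"][2]
q=(abs(X[...,2]-(z+.034))<.01)&(X[...,0]>.44)&(X[...,0]<.62)
g=im.max(2);k=q&(g<100)&(np.hypot(X[...,0]-.49,X[...,1]+.355)<.04)
print("cass",q.sum(),cv2.minAreaRect((X[q][:,:2]*1000).astype(np.float32)));print("win",k.sum(),X[k].mean(0))
for c in ("wrist","top"):
    im,d=read_camera(c);X=cloud(c,d)
    m=(X[...,2]>.07)&(X[...,2]<.088)&(np.hypot(X[...,0]-.618,X[...,1]+.4209)<.072)
    r=cv2.minAreaRect((X[m][:,:2]*1000).astype(np.float32));print(c,m.sum(),r,cv2.boxPoints(r).round(1).tolist(),np.median(X[m][:,2]))
    cv2.imwrite(f"pics/a_{c}.png",im)
E
```

```text
tcp [ 0.4457 -0.3347  0.0986] yaw -28.12 z [-0.023  0.017 -1.   ] f [-0.5 -0.1 -3.8] op 0.0417 t 9.375
tcp [ 0.4462 -0.3346  0.0992] yaw -28.08 z [-0.022  0.017 -1.   ] f [ 0.4  0.9 -2.9] op 0.0418 t 9.425
cass 24583 ((488.7626647949219, -354.70794677734375), (68.81781768798828, 101.94693756103516), 62.10717010498047)
win 2243 [ 0.48083215 -0.35287648  0.13361016]
wrist 0 ((0.0, 0.0), (0.0, 0.0), 0.0) [[0.0, 0.0], [0.0, 0.0], [0.0, 0.0], [0.0, 0.0]] nan
top 10 ((642.73193359375, -471.4757385253906), (19.07057762145996, 3.50980806350708), 50.513301849365234) [[635.2999877929688, -477.70001220703125], [638.0, -480.0], [650.0999755859375, -465.20001220703125], [647.4000244140625, -463.0]] 0.07864393652604243
  return _methods._mean(a, axis=axis, dtype=dtype,
  ret = ret.dtype.type(ret / rcount)
```

View pics/a_wrist.png

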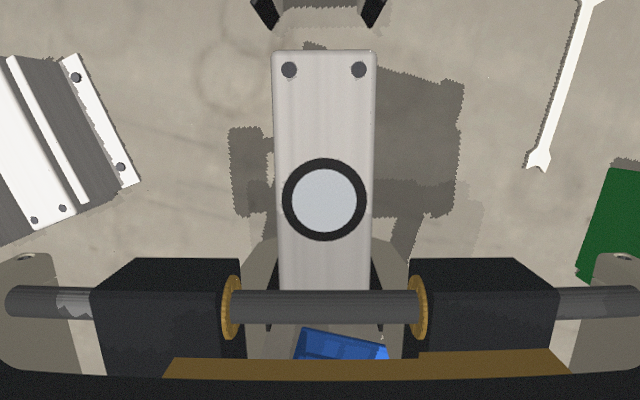

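The wrist view shows the cassette held straight (axis column 325) and the reader's two black flared lips ahead at (265,12) and (373,12). I'll measure the lips relative to the cassette.

```bash
python3 - <<'E'
from h import *
s=tool()
im,d=read_camera("wrist");X=cloud("wrist",d);tool()
ur=np.array([np.cos(np.radians(-27.6)),np.sin(np.radians(-27.6))]);nr=np.array([-ur[1],ur[0]]);m0=np.array([.576,-.3988])
L=(X[...,:2]-m0)@ur; T=(X[...,:2]-m0)@nr
dark=(im.max(2)<60)&(X[...,2]>.03)&(X[...,2]<.08)
dark[45:]=False
for a,b in ((240,300),(345,400)):
    k=dark.copy();k[:,:a]=False;k[:,b:]=False
    print("lip",k.sum(),"z",np.percentile(X[k][:,2],[5,50,95]).round(3),"L",np.percentile(L[k],[2,50,98]).round(4),"T",np.percentile(T[k],[2,10,50,90,98]).round(4))
    t=k&(L>np.percentile(L[k],80));print("  near mouth T",np.percentile(T[t],[5,50,95]).round(4)); t=k&(L<np.percentile(L[k],20));print("  tip T",np.percentile(T[t],[5,50,95]).round(4))
q=(X[...,2]>.12)&(X[...,2]<.145)&(L<-.03)&(abs(T)<.04);q[255:]=False
for lo in (-.07,-.09,-.11): 
    k=q&(abs(L-lo)<.005);print("cass at L",lo,"T",np.percentile(T[k],[1,99]).round(4))
print("front L",np.percentile(L[q],99.5))
E
```

```text
tcp [ 0.447  -0.3348  0.1003] yaw -28.05 z [-0.021  0.015 -1.   ] f [ 0.8 -0.4 -4. ] op 0.0415 t 9.525
tcp [ 0.4471 -0.335   0.1006] yaw -28.04 z [-0.02   0.015 -1.   ] f [ 0.1  0.2 -3.8] op 0.0418 t 9.575
lip 306 z [0.032 0.045 0.061] L [-0.0104 -0.0069 -0.0012] T [0.0291 0.0301 0.0331 0.0357 0.0369]
  near mouth T [0.029  0.0301 0.0312]
  tip T [0.0347 0.0355 0.0367]
lip 280 z [0.031 0.045 0.061] L [-0.0099 -0.0073 -0.0012] T [-0.0391 -0.0381 -0.035  -0.0318 -0.0308]
  near mouth T [-0.0328 -0.0318 -0.0306]
  tip T [-0.0382 -0.037  -0.0361]
cass at L -0.07 T [-0.0238  0.0168]
cass at L -0.09 T [-0.0235  0.0168]
cass at L -0.11 T [-0.0234  0.0168]
front L -0.04657340677181128
```

>>> apply_moves(commands=[0.1,0.2,-3,-0.015,-0.02,0.005,3.5,0,0,-3,0,0,0,3.5,0,0,-1,0,0,0,3.5,0,0,0,0,0,0,3.5])

```text
t: 10.07
tool_pos: [0.4509, -0.3316, 0.0316]
orientation: [3.049, -0.746, 0.007]
force: [0.6, -0.2, -3.4]
opening: 0.0417
```

```bash
cat >> h.py <<'E'
def cass(save=None,zt=None):
    read_camera("wrist")
    s=tool();im,d=read_camera("wrist");X=cloud("wrist",d)
    if save: cv2.imwrite(save,im)
    a=np.radians(-27.6);ur=np.array([np.cos(a),np.sin(a)]);nr=np.array([-ur[1],ur[0]]);m0=np.array([.576,-.3988])
    L=(X[...,:2]-m0)@ur;T=(X[...,:2]-m0)@nr
    Lt,Tt=(s["tool_pos"][:2]-m0)@ur,(s["tool_pos"][:2]-m0)@nr;z=s["tool_pos"][2]+.035
    print("tcp L,T",Lt.round(4),Tt.round(4))
    q=(abs(X[...,2]-z)<.008)&(L>Lt+.015)&(L<Lt+.11)&(abs(T-Tt)<.03)&(L<0.003)
    P=np.c_[L[q]-Lt-.04,T[q],np.ones(q.sum())];c=np.linalg.lstsq(P,X[q][:,2],rcond=None)[0];print("top z at centre",c[2].round(4),"slope L,T",c[:2].round(4))
    for o in (.03,.06,.08):
        k=q&(abs(L-Lt-o)<.004)
        if k.sum()>20: print(" o",o,"T edges",np.percentile(T[k],[1,99]).round(4),"mid",np.percentile(T[k],[1,99]).mean().round(4))
    w_=q&(im.max(2)<100)&(abs(L-Lt-.039)<.024)
    if w_.sum()>50: print("window L",(L[w_].min()+L[w_].max())/2, "T",T[w_].mean())
    print("front L",np.percentile(L[q],99.8).round(4))
E
python3 -c "
from h import *
cass()"
```

```text
tcp [ 0.4512 -0.3319  0.0321] yaw -27.49 z [ 0.005 -0.004 -1.   ] f [ 1.3  0.1 -3. ] op 0.0418 t 10.125
tcp L,T -0.1416 0.0015
top z at centre 0.068 slope L,T [-0.0171  0.0009]
 o 0.03 T edges [-0.0186  0.0218] mid 0.0016
 o 0.06 T edges [-0.0185  0.0218] mid 0.0017
 o 0.08 T edges [-0.0185  0.0221] mid 0.0018
window L -0.10391234085877589 T 0.0016616835362073799
front L -0.0446
```

>>> apply_moves(commands=[-0.2,-0.25,-1.2,-0.007,-0.013,0,3.5,0,0,-0.3,0,0,0,3.5,0,0,0,0,0,0,3.5])

```text
t: 10.55
tool_pos: [0.4521, -0.337, 0.0217]
orientation: [3.042, -0.744, 0.041]
force: [0.1, -0.4, -3.0]
opening: 0.042
```

```bash
python3 -c "
from h import *
cass()"
```

```text
tcp [ 0.4521 -0.337   0.0218] yaw -27.49 z [ 0.023 -0.016 -1.   ] f [-1.3  0.5 -3.2] op 0.0421 t 10.6
tcp L,T -0.1384 -0.0027
top z at centre 0.0579 slope L,T [0.0032 0.0001]
 o 0.03 T edges [-0.0222  0.018 ] mid -0.0021
 o 0.06 T edges [-0.0223  0.018 ] mid -0.0021
 o 0.08 T edges [-0.0223  0.0184] mid -0.002
window L -0.10200016004024536 T -0.002111156582335743
front L -0.0426
```

>>> apply_moves(commands=[0.05,0.1,-0.6,0,0,0,3.5,0.9,-0.46,0,0,0,0,3.5,0.9,-0.46,0,0,0,0,3.5,0.9,-0.46,0,0,0,0,3.5,0,0,0,0,0,0,3.5])

```text
t: 11.28
tool_pos: [0.4822, -0.3509, 0.0159]
orientation: [3.041, -0.743, 0.043]
force: [-0.2, 0.3, -3.7]
opening: 0.0416
```

```bash
python3 -c "
from h import *
cass('pics/w5.png')"
```

```text
tcp [ 0.4817 -0.3506  0.0157] yaw -27.47 z [ 0.023 -0.016 -1.   ] f [-0.6  0.4 -3.5] op 0.0414 t 11.325
tcp L,T -0.1059 -0.001
top z at centre 0.0514 slope L,T [-0.0086 -0.002 ]
 o 0.03 T edges [-0.0205  0.0196] mid -0.0005
 o 0.06 T edges [-0.0206  0.0197] mid -0.0004
 o 0.08 T edges [-0.0205  0.0199] mid -0.0003
window L -0.07008139953003764 T -0.00042122619931236357
front L 0.0019
```

View pics/w5.png

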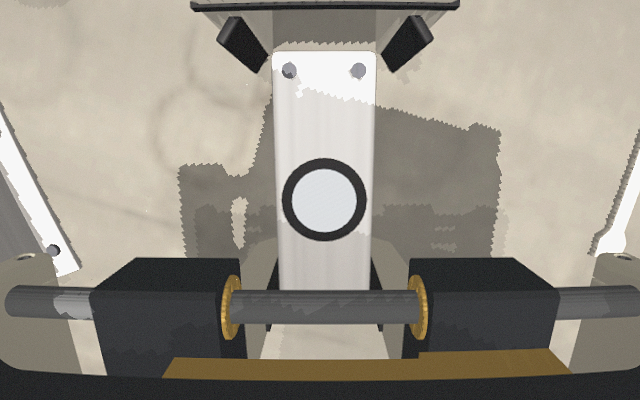

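Wrist view: the cassette nose (273–376) is centred between the lips (about 267 and 381) and just entering. I'll slide it in.

>>> apply_moves(commands=[0.9,-0.47,0,0,0,0,3.5,0.9,-0.47,0,0,0,0,3.5,0.9,-0.47,0,0,0,0,3.5])

```text
t: 11.75
tool_pos: [0.5085, -0.3646, 0.0155]
orientation: [3.042, -0.744, 0.039]
force: [-0.9, -0.9, -2.7]
opening: 0.0417
```

>>> apply_moves(commands=[0.8,-0.42,0,0,0,0,3.5,0.8,-0.42,0,0,0,0,3.5,0.5,-0.26,0,0,0,0,3.5])

```text
t: 12.12
tool_pos: [0.5313, -0.3765, 0.0154]
orientation: [3.042, -0.744, 0.039]
force: [-1.7, 1.3, -0.0]
opening: 0.0416
```

>>> apply_moves(commands=[0.25,-0.13,0,0,0,0,3.5,0.2,-0.1,0,0,0,0,3.5])

```text
t: 12.38
tool_pos: [0.5337, -0.3777, 0.0154]
orientation: [3.044, -0.744, 0.029]
force: [-20.1, 10.0, 15.0]
opening: 0.0417
```

>>> apply_moves(commands=[0,0,0,0,0,0,3.5,0,0,0,0,0,0,3.5])

```text
t: 12.62
tool_pos: [0.5336, -0.3777, 0.0157]
orientation: [3.044, -0.744, 0.028]
force: [-1.6, 0.0, -2.0]
opening: 0.0416
```

```bash
python3 -c "
from h import *
cass('pics/w6.png')"
```

```text
tcp [ 0.5336 -0.3777  0.0157] yaw -27.47 z [ 0.016 -0.012 -1.   ] f [-1.4  0.8 -0.2] op 0.0422 t 12.675
tcp L,T -0.0474 -0.001
top z at centre 0.0518 slope L,T [ 0.0386 -0.0004]
 o 0.03 T edges [-0.0208  0.0197] mid -0.0006
window L -0.01901435453530864 T -0.0003458980431293935
front L -0.006
```

>>> apply_moves(commands=[0,0,-0.15,0,0,0,3.5,0,0,0,0,0,0,3.5,0,0,0,0,0,0,7,0,0,0,0,0,0,7,0,0,0,0,0,0,7,0,0,0,0,0,0,7])

```text
t: 13.48
tool_pos: [0.5351, -0.3789, 0.0167]
orientation: [3.043, -0.744, 0.034]
force: [0.2, 0.1, 0.3]
opening: 0.0694
```

>>> apply_moves(commands=[0,0,3,0,0,0,7,0,0,4,0,0,0,7,-2.6,1.4,4,0,0,0,7,-4,2.1,2,0,0,0,7,-4,2.1,0,0,0,0,2,0,0,0,0,0,0,0,0,0,0,0,0,0,0])

```text
t: 14.35
tool_pos: [0.4261, -0.3212, 0.1499]
orientation: [3.042, -0.744, 0.036]
force: [-0.3, 0.3, -0.3]
opening: 0.0445
```

```bash
python3 - <<'E'
from h import *
read_camera("wrist");read_camera("wrist");s=tool();im,d=read_camera("wrist");X=cloud("wrist",d);cv2.imwrite("pics/w7.png",im)
a=np.radians(-27.6);ur=np.array([np.cos(a),np.sin(a)]);nr=np.array([-ur[1],ur[0]]);m0=np.array([.576,-.3988])
L=(X[...,:2]-m0)@ur;T=(X[...,:2]-m0)@nr
q=(abs(X[...,2]-.05)<.008)&(L>-.09)&(L<-.012)&(abs(T)<.035)
print(q.sum(),"near end L",np.percentile(L[q],[.2,1]).round(4),"T",np.percentile(T[q],[1,99]).round(4))
P=np.c_[L[q]+.04,T[q],np.ones(q.sum())];print("plane",np.linalg.lstsq(P,X[q][:,2],rcond=None)[0].round(4))
for o in (-.06,-.045,-.025):
    k=q&(abs(L-o)<.004);print(o,np.percentile(T[k],[1,99]).round(4))
k=(abs(X[...,2]-.08)<.008)&(L>-.02)&(L<.1)&(abs(T)<.06);print("reader front L",k.sum(),np.percentile(L[k],[.5,2]),np.percentile(T[k],[.5,99.5]))
lip=(im.max(2)<60)&(X[...,2]>.03)&(X[...,2]<.075)&(abs(T)<.05)&(L>-.02)&(L<.003);print("lipL",np.percentile(L[lip],[2,50]))
E
```

```text
tcp [ 0.4261 -0.3211  0.1493] yaw -27.46 z [ 0.019 -0.014 -1.   ] f [ 0.4  0.2 -0.6] op 0.0368 t 14.45
4377 near end L [-0.0715 -0.0713] T [-0.0211  0.0196]
plane [0.0249 0.002  0.0503]
-0.06 [-0.0209  0.0192]
-0.045 [-0.0216  0.0199]
-0.025 [-0.0212  0.0196]Traceback (most recent call last):
  File "<stdin>", line 10, in <module>
    return _quantile_unchecked(
        a, q, axis, out, overwrite_input, method, keepdims, weights)
    return _ureduce(a,
                    func=_quantile_ureduce_func,
    ...<5 lines>...
                    overwrite_input=overwrite_input,
                    method=method)
    r = func(a, **kwargs)
    result = _quantile(arr,
                       quantiles=q,
    ...<2 lines>...
                       out=out,
                       weights=wgt)
    slices_having_nans = np.isnan(arr[-1, ...])
                                  ~~~^^^^^^^^^
IndexError: index -1 is out of bounds for axis 0 with size 0
```

View pics/w7.png

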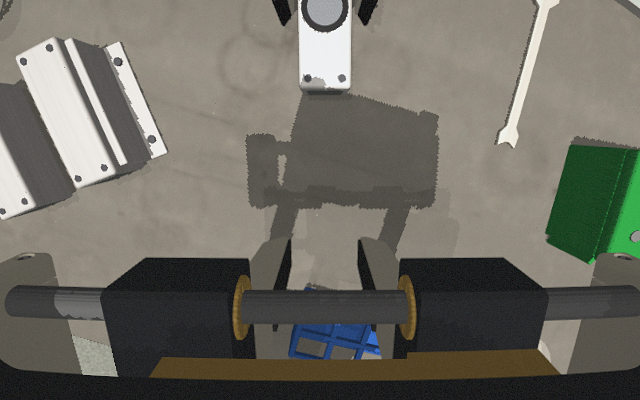

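Let go: the near end reads L = -71.5 mm (home is -70), within error. I'll give one gentle closed-finger push on the end to be sure it is seated.

>>> apply_moves(commands=[2.4,-1.3,-3,0.007,0.012,0,0,2.4,-1.3,-4,0.007,0.012,0,0,0,0,-4,0,0,0,0,0,0,-1.2,0,0,0,0,0,0,0,0,0,0,0])

```text
t: 15.12
tool_pos: [0.4796, -0.3502, 0.0247]
orientation: [3.049, -0.743, -0.004]
force: [-0.3, 0.1, -0.5]
opening: 0.0002
```

>>> apply_moves(commands=[0.9,-0.46,0,0,0,0,0,0.9,-0.46,0,0,0,0,0,0.4,-0.2,0,0,0,0,0,0.2,-0.1,0,0,0,0,0])

```text
t: 15.62
tool_pos: [0.5046, -0.3639, 0.0294]
orientation: [3.048, -0.743, -0.007]
force: [-17.4, 9.0, 8.2]
opening: 0.0002
```

>>> apply_moves(commands=[-0.9,0.46,0,0,0,0,0,-1.8,0.9,1,0,0,0,0,-1,0.5,5,0,0,0,0,-3,1.5,5,0,0,0,0,-3,4,2,0,0,0,0,0,5,1,0,0,0,0,0,5,0,0,0,0,0,0,0,0,0,0,0,0])

```text
t: 16.62
tool_pos: [0.4063, -0.1876, 0.1791]
orientation: [3.043, -0.745, 0.014]
force: [0.4, -0.3, -0.2]
opening: 0.0004
```

```bash
python3 - <<'E'
from h import *
tool();im,d=read_camera("top");X=cloud("top",d)
cv2.imwrite("pics/t8.png",cv2.resize(im[85:235,170:410],None,fx=3.3,fy=3.3,interpolation=cv2.INTER_CUBIC))
for q in ["window_cassette","blank_a","tub","reader"]:
    for r in spot_point(q,"top")[:3]: print(q,round(r["conf"],2),w("top",r["point"]).round(4))
a=np.radians(-27.6);ur=np.array([np.cos(a),np.sin(a)]);nr=np.array([-ur[1],ur[0]]);m0=np.array([.576,-.3988])
L=(X[...,:2]-m0)@ur;T=(X[...,:2]-m0)@nr
q=(abs(X[...,2]-.05)<.008)&(L>-.09)&(L<-.012)&(abs(T)<.024)
P=np.c_[L[q]+.04,T[q],np.ones(q.sum())];print(q.sum(),"plane",np.linalg.lstsq(P,X[q][:,2],rcond=None)[0].round(4),"L",L[q].min(),"T",np.percentile(T[q],[2,98]))
E
```

```text
tcp [ 0.4063 -0.1876  0.1791] yaw -27.51 z [ 0.007 -0.01  -1.   ] f [ 0.4 -0.3 -0.2] op 0.0004 t 16.625
window_cassette 0.84 [ 0.5697 -0.3946 -0.0031]
blank_a 0.91 [ 0.6001 -0.1674 -0.    ]
tub 0.83 [ 0.7099 -0.2917 -0.001 ]
reader 0.9 [ 0.581  -0.3994  0.0008]
reader 0.66 [ 2.566e-01 -5.466e-01 -1.000e-04]
418 plane [ 0.0265 -0.0048  0.0498] L -0.06923671257901569 T [-0.02062005  0.01960841]
```

View pics/t8.png

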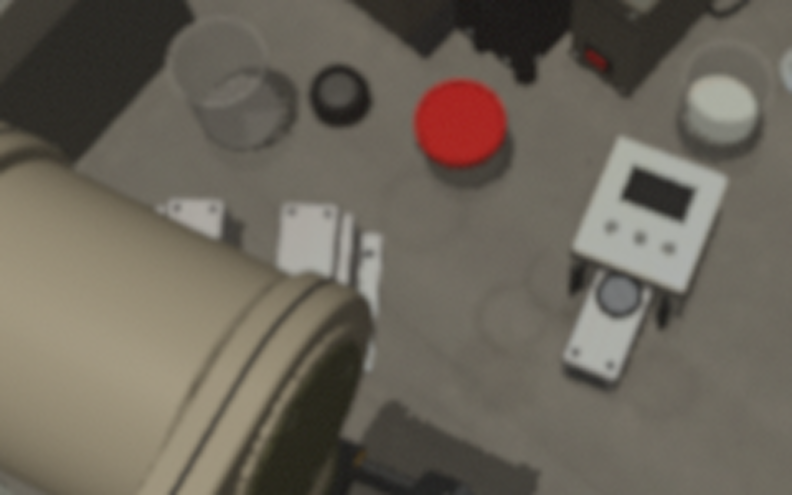

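The cassette is in the reader, straight and with its near end at L = -69 mm. Both cameras suggest a slight nose-up slope, though, so I'll check that robustly with a blank and the reader top as control.

```bash
python3 - <<'E'
from h import *
Zs=[]
for i in range(4):
    im,d=read_camera("top");Zs.append(cloud("top",d))
X=np.nanmedian(Zs,0)
def prof(m0,yaw,los,half,z0):
    a=np.radians(yaw);ur=np.array([np.cos(a),np.sin(a)]);nr=np.array([-ur[1],ur[0]]);m0=np.array(m0)
    L=(X[...,:2]-m0)@ur;T=(X[...,:2]-m0)@nr
    for lo in los:
        k=(abs(L-lo)<.005)&(abs(T)<half)&(abs(X[...,2]-z0)<.012);print("  ",lo,k.sum(),np.round(np.median(X[k][:,2])*1000,1),end=";")
    print()
prof([.576,-.3988],-27.6,[-.065,-.055,-.045,-.035,-.025,-.015,-.005],.014,.05)
prof([.576,-.3988],-27.6,[.01,.03,.05,.07,.085],.03,.08)
prof([.599,-.1665],-8,[-.05,-.03,-.01,.01,.03,.05],.014,.05)
prof([.49,-.30],-27.6,[-.02,0,.02,.04],.02,.0)
E
```

```text
-0.065 59 49.5;   -0.055 46 49.8;   -0.045 49 50.0;   -0.035 48 50.3;   -0.025 47 50.4;   -0.015 46 51.2;   -0.005 47 51.5;
   0.01 106 80.2;   0.03 101 80.4;   0.05 105 80.7;   0.07 98 80.4;   0.085 98 79.6;
   -0.05 0 nan;   -0.03 0 nan;   -0.01 0 nan;   0.01 28 50.5;   0.03 45 50.1;   0.05 44 50.2;
   -0.02 64 -0.0;   0 66 0.1;   0.02 64 0.1;   0.04 63 -0.2;
  return _methods._mean(a, axis=axis, dtype=dtype,
  ret = ret.dtype.type(ret / rcount)
```

The lift is real: the top rises about 2 mm over 60 mm, so the inner end is jammed about 3 mm high against the stop. I'll regrip, draw back a few mm so it drops flat, then push home low down.

>>> apply_moves(commands=[2.5,-3.8,0,0.01,0.007,0,7,2.5,-3.8,0,0,0,0,7,2.5,-3.8,0,0,0,0,7,2.5,-3.8,0,0,0,0,7,2.5,-3.8,0,0,0,0,7,0,0,-1,0,0,0,7,0,0,0,0,0,0,7])

```text
t: 17.95
tool_pos: [0.5318, -0.3883, 0.1619]
orientation: [-3.045, 0.758, 0.015]
force: [0.1, 0.9, 0.0]
opening: 0.0661
```

```bash
python3 -c "
from h import *
tool()"
```

```text
tcp [ 0.5318 -0.3883  0.1619] yaw -27.95 z [-0.008  0.006 -1.   ] f [0.1 0.9 0. ] op 0.0661 t 17.95
```

>>> apply_moves(commands=[0,1,-3,-0.006,-0.008,0.005,7,0,0.1,-4,0,0,0,7,0,0,-3,0,0,0,7,0,0,0,0,0,0,7])

```text
t: 18.45
tool_pos: [0.5306, -0.3744, 0.0623]
orientation: [3.05, -0.749, 0.003]
force: [-1.4, 0.5, -0.3]
opening: 0.0698
```

>>> apply_moves(commands=[0,-0.1,-3.5,0,0,0,7,0,0,-1,0,0,0,7,0,0,0,0,0,0,3.5,0,0,0,0,0,0,3.5,0,0,0,0,0,0,3.5,0,0,0,0,0,0,3.5,-0.5,0.25,0,0,0,0,3.5,0,0,0,0,0,0,3.5], squeeze=15)

```text
t: 19.45
tool_pos: [0.5292, -0.3752, 0.0276]
orientation: [3.045, -0.746, 0.02]
force: [-1.5, -0.4, -0.9]
opening: 0.042
```

>>> apply_moves(commands=[-0.5,0.26,0,0,0,0,3.5,-0.4,0.2,0,0,0,0,3.5,0,0,0,0,0,0,3.5])

```text
t: 19.82
tool_pos: [0.5197, -0.3702, 0.0276]
orientation: [3.045, -0.746, 0.021]
force: [-0.2, -0.9, -1.8]
opening: 0.0419
```

Pulled back about 11 mm. Now I'll release so it drops flat, rise, and back off behind it with the fingers closed.

>>> apply_moves(commands=[0,0,0,0,0,0,7,0,0,0,0,0,0,7,0,0,0,0,0,0,7,0,0,5,0,0,0,7,-3,1.55,4,0,0,0,4,-3,1.55,0,0,0,0,0,-0.5,0.26,0,0,0,0,0,0,0,0,0,0,0,0])

```text
t: 20.82
tool_pos: [0.4542, -0.3366, 0.1209]
orientation: [3.044, -0.746, 0.024]
force: [-0.2, 0.2, -0.1]
opening: 0.0348
```

```bash
cat >> h.py <<'E'
def prof():
    X=np.nanmedian([cloud("top",read_camera("top")[1]) for i in range(3)],0)
    a=np.radians(-27.6);ur=np.array([np.cos(a),np.sin(a)]);nr=np.array([-ur[1],ur[0]]);m0=np.array([.576,-.3988])
    L=(X[...,:2]-m0)@ur;T=(X[...,:2]-m0)@nr
    for lo in np.arange(-.085,0,.01):
        k=(abs(L-lo)<.005)&(abs(T)<.014)&(abs(X[...,2]-.05)<.012);k2=(abs(L-lo)<.005)&(abs(T)<.04)&(abs(X[...,2]-.05)<.008)
        if k.sum(): print("  ",lo.round(3),k.sum(),np.round(np.median(X[k][:,2])*1000,1),np.percentile(T[k2],[2,98]).round(4))
    k=(abs(T)<.018)&(abs(X[...,2]-.05)<.006)&(L>-.1);print("near end",np.percentile(L[k],[0,1]))
E
python3 -c "
from h import *
tool();prof()"
```

```text
tcp [ 0.4542 -0.3366  0.1209] yaw -27.53 z [ 0.013 -0.011 -1.   ] f [-0.2  0.2 -0.1] op 0.0348 t 20.825
near end [0.13550716 0.13559151]
```

```bash
cat >> h.py <<'E'
def wprof():
    read_camera("wrist");s=tool();X=np.nanmedian([cloud("wrist",read_camera("wrist")[1]) for i in range(2)],0)
    a=np.radians(-27.6);ur=np.array([np.cos(a),np.sin(a)]);nr=np.array([-ur[1],ur[0]]);m0=np.array([.576,-.3988])
    L=(X[...,:2]-m0)@ur;T=(X[...,:2]-m0)@nr
    for lo in np.arange(-.085,-.01,.01):
        k=(abs(L-lo)<.005)&(abs(T)<.014)&(abs(X[...,2]-.05)<.012);k2=(abs(L-lo)<.005)&(abs(T)<.04)&(abs(X[...,2]-.05)<.008)
        if k.sum(): print("  ",lo.round(3),k.sum(),np.round(np.median(X[k][:,2])*1000,1),np.percentile(T[k2],[2,98]).round(4))
    k=(abs(T)<.018)&(abs(X[...,2]-.05)<.006)&(L>-.1)&(L<0);print("near end",np.percentile(L[k],[0,1]))
    for lo in (-.1,-.11): k=(abs(L-lo)<.005)&(abs(T)<.03)&(X[...,2]<.02);print("table",k.sum(),np.median(X[k][:,2]))
E
python3 -c "
from h import *
wprof()"
```

```text
tcp [ 0.4542 -0.3364  0.1199] yaw -27.51 z [ 0.012 -0.01  -1.   ] f [ 0.8 -0.6 -0.7] op 0.0187 t 21.025
   -0.085 418 50.4 [-0.0199  0.0187]
   -0.075 544 50.5 [-0.0199  0.0192]
   -0.065 590 50.5 [-0.0204  0.0191]
   -0.055 561 50.5 [-0.0202  0.0189]
   -0.045 606 50.8 [-0.0201  0.0188]
   -0.035 617 51.6 [-0.0205  0.0193]
   -0.025 618 51.6 [-0.0205  0.0192]
   -0.015 612 51.2 [-0.021   0.0345]
near end [-0.08791114 -0.08707328]
table 744 0.000551514823206612
table 737 0.0005379857768770002h.py:41: RuntimeWarning: All-NaN slice encountered
  read_camera("wrist");s=tool();X=np.nanmedian([cloud("wrist",read_camera("wrist")[1]) for i in range(2)],0)
```

>>> apply_moves(commands=[0,0,-4,0.01,0.012,0,0,0,0,-4,0,0,0,0,0,0,-2.2,0,0,0,0,0,0,0,0,0,0,0])

```text
t: 21.62
tool_pos: [0.4552, -0.3368, 0.015]
orientation: [-3.052, 0.746, 0.0]
force: [-1.0, 0.0, 0.0]
opening: 0.0002
```

>>> apply_moves(commands=[1.3,-0.68,0,0,0,0,0,1.3,-0.68,0,0,0,0,0,0.7,-0.37,0,0,0,0,0,0.5,-0.26,0,0,0,0,0,0.4,-0.21,0,0,0,0,0])

```text
t: 22.25
tool_pos: [0.4993, -0.3603, 0.0183]
orientation: [3.051, -0.746, 0.0]
force: [-2.0, 0.9, -0.1]
opening: 0.0008
```

>>> apply_moves(commands=[0.3,-0.16,-0.2,0,0,0,0,0.2,-0.1,0,0,0,0,0,0.15,-0.08,0,0,0,0,0])

```text
t: 22.62
tool_pos: [0.5048, -0.3631, 0.0164]
orientation: [-3.051, 0.746, 0.005]
force: [-9.9, 5.1, 7.4]
opening: 0.0003
```

Same stopping position as before (-79.6 mm) with an 11 N reaction, so it is at the stop. I'll withdraw and check.

>>> apply_moves(commands=[-0.9,0.46,0,0,0,0,0,-1.8,0.9,1,0,0,0,0,-1,0.5,5,0,0,0,0,-3,1.5,5,0,0,0,0,-3,4,2,0,0,0,0,0,5,1,0,0,0,0,0,5,0,0,0,0,0,0,0,0,0,0,0,0])

```text
t: 23.62
tool_pos: [0.4046, -0.1855, 0.1613]
orientation: [3.048, -0.749, 0.014]
force: [-0.7, -0.1, 0.6]
opening: 0.0003
```

```bash
python3 -c "
from h import *
tool();prof()
for q in ['window_cassette','blank_a','tub']:
    for r in spot_point(q,'top')[:2]: print(q,round(r['conf'],2),w('top',r['point']).round(4))
cv2.imwrite('pics/t9.png',cv2.resize(read_camera('top')[0][85:235,170:410],None,fx=3.3,fy=3.3,interpolation=cv2.INTER_CUBIC))
"
```

```text
tcp [ 0.4046 -0.1855  0.1613] yaw -27.6 z [ 0.008 -0.005 -1.   ] f [-0.7 -0.1  0.6] op 0.0003 t 23.625
   -0.065 56 49.5 [-0.0203  0.0201]
   -0.055 48 50.0 [-0.0201  0.0188]
   -0.045 49 50.2 [-0.0203  0.0199]
   -0.035 46 50.3 [-0.0199  0.0197]
   -0.025 49 50.6 [-0.0202  0.0197]
   -0.015 46 50.9 [-0.0193  0.0197]
   -0.005 47 51.3 [-0.0365  0.0353]
near end [-0.06938124 -0.0684725 ]
window_cassette 0.62 [ 0.5668 -0.3963 -0.    ]
blank_a 0.97 [ 0.5973 -0.1652  0.0018]
blank_a 0.76 [ 0.6098 -0.084   0.0025]
tub 0.85 [ 7.120e-01 -2.897e-01 -3.000e-04]
```

>>> apply_moves(commands=[1.4,-3.9,0,0,0,0,0,1.4,-3.9,0,0,0,0,0,1.4,-3.9,0,0,0,0,0,1.4,-3.6,0,0,0,0,0,0,0,0,0,0,0,0,0,0,0,0,0,0,0])

```text
t: 24.72
tool_pos: [0.4598, -0.3497, 0.1572]
orientation: [3.047, -0.764, 0.004]
force: [0.1, 0.8, 0.1]
opening: 0.0007
```

```bash
python3 - <<'E'
from h import *
read_camera("wrist");wprof()
cv2.imwrite("pics/w9.png",read_camera("wrist")[0])
X=cloud("top",np.load("pics/top0.npy"))
a=np.radians(-8);u=np.array([np.cos(a),np.sin(a)]);n=np.array([-u[1],u[0]])
for c in ([.604,-.123],[.598,-.1655],[.610,-.0805]):
    L=(X[...,:2]-c)@u;T=(X[...,:2]-c)@n
    print("top0 control",[np.round(1000*np.median(X[...,2][(abs(L-l)<.005)&(abs(T)<.014)&(abs(X[...,2]-.05)<.012)]),1) for l in np.arange(-.055,.06,.01)])
E
```

```text
tcp [ 0.4599 -0.3492  0.1576] yaw -28.09 z [ 0.003 -0.001 -1.   ] f [0.2 0.9 0.3] op 0.0006 t 24.825
   -0.075 34 49.3 [-0.0174  0.0173]
   -0.065 408 50.8 [-0.0198  0.0188]
   -0.055 417 50.8 [-0.0204  0.0191]
   -0.045 427 50.8 [-0.0198  0.0193]
   -0.035 442 50.8 [-0.0199  0.0192]
   -0.025 446 51.6 [-0.0199  0.0192]
   -0.015 456 51.9 [-0.0207  0.0199]
near end [-0.07056787 -0.07017191]
table 596 0.0009022714793474294
table 578 0.0009634670809636787
top0 control [np.float64(49.3), np.float64(49.9), np.float64(49.8), np.float64(50.0), np.float64(50.2), np.float64(50.7), np.float64(51.3), np.float64(50.6), np.float64(49.5), np.float64(50.0), np.float64(49.5), np.float64(50.0)]
top0 control [np.float64(48.6), np.float64(49.8), np.float64(49.6), np.float64(50.1), np.float64(49.6), np.float64(49.8), np.float64(49.9), np.float64(49.2), np.float64(49.5), np.float64(50.0), np.float64(50.0), np.float64(49.3)]
top0 control [np.float64(48.8), np.float64(50.2), np.float64(49.5), np.float64(50.1), np.float64(49.9), np.float64(49.8), np.float64(49.6), np.float64(49.8), np.float64(49.4), np.float64(49.3), np.float64(49.5), np.float64(49.7)]h.py:41: RuntimeWarning: All-NaN slice encountered
  read_camera("wrist");s=tool();X=np.nanmedian([cloud("wrist",read_camera("wrist")[1]) for i in range(2)],0)
```

View pics/w9.png

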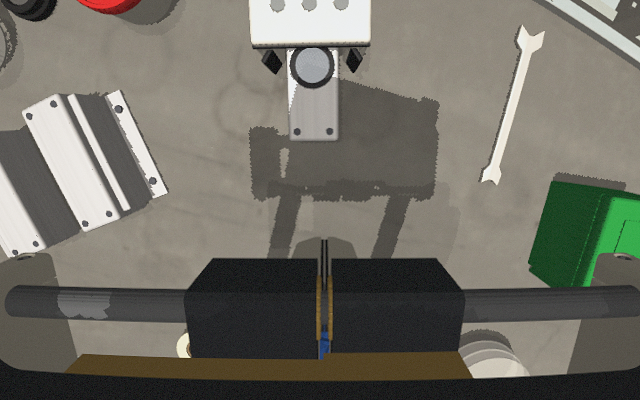

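The control explains the slope. The same cassette standing in the rack showed the same 1–2 mm rise at its window, so this is a depth artefact of the window; the plain metal reads level. The last view (view 12) shows the cassette straight between the lips (313,95), at the stop, with the gripper clear. Handing in.

```bash
python3 -c "
from h import *
tool();print(close_job())"
```

```text
tcp [ 0.4603 -0.349   0.1582] yaw -28.05 z [ 0.004 -0.002 -1.   ] f [ 0.6 -0.5  0.1] op 0.0003 t 24.975
the job is handed in; nothing more can be done
None
```

The window cassette is in the white reader, pushed against its stop and let go, and the job was handed in at about 25 s. I pulled it out of the row from behind by about 48 mm with tilted, closed fingers. Then I gripped it by the end facing the robot, lifted it, slid it into the reader and pushed it gently home.

**Last checks:**
- **Depth:** the outer end is 70.2 mm in front of the mouth (70 mm when fully home). Both pushes stopped at the same point, with about 19 N and 11 N reaction.
- **Straightness:** it is straight within measurement and centred to about 1 mm.
- **Surroundings:** the two blanks are still in their rack, the tub is where it was, and the gripper is clear of everything.

**Disagreement:** after the first release, the depth images suggested the inner end was raised by about 3 mm. I regripped it, drew it back about 16 mm and pushed it in again, but the readings barely changed. The same cassette had shown the same rise at its window while standing in the rack, and its plain metal part reads level. I therefore took the rise for a depth-camera error at the window. The part inside the tunnel could not be seen directly.

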